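Hang the cutlery basket on the gravity rail

ROBOT

A 6-joint arm with a two-finger parallel gripper is mounted at the origin on the work surface. World frame = base frame: x ahead of the robot, y to its left, z up, the work surface at z = 0. Lengths are in m, angles in degrees, forces in N, time in s.
With the tool pointing down it reaches from about 0.325 to 0.85 m from the base axis. Payload 15.5 kg.
Tool frame: the origin (TCP) lies at the very end of the fingers, on their centre line; the grasp point (between the pads) lies arm.grip_depth behind it (arm.grip_depth is the distance from the TCP to the grasp point, in m); z points along the fingers, y is the line along which they close (so a half turn about z gives the same grasp; the last joint's range is limited). The gripper opens to 91 mm and grips with 3 to 60 N. Pads are 32 mm wide; open, the fingers measure 118 mm over their backs; the gripper's body (76 mm by 178 mm) begins 60 mm behind the grasp point.
Start: joints at [-79.326, 28.281, 77.091, -0, 74.628, -5.472], TCP at [0.174, -0.6, 0.214] pointing down, gripper open.
Joint ranges: [-166.48, 166.48], [-47.26, 123.95], [12.59, 153.08], [-70.14, 250.14], [6.76, 159.57], [-176.63, 176.63]. Speed limits (degrees/s): [108.29, 108.29, 147.25, 172.46, 172.46, 172.46].

INTERFACE

Orientations are given as a 3x3 rotation matrix whose columns are the frame's x, y, z axes.
In Python, from rig import arm gives the robot as it stands. Calls block until the motion is done:
- arm.move_to(position, orientation): joint-space move of the TCP to a pose.
- arm.move_l(position, orientation=None, feed=0.15): straight line of the TCP; orientation=None keeps the orientation; feed is the mean speed in m/s.
- arm.move_joints(angles): joint-space move.
- arm.grip(opening): finger opening in m; the grip force is fixed at half the most; returns when the fingers have stopped.
- arm.sleep(seconds).
- arm.solve_ik(position, orientation): joint angles nearest the present ones, or None.
- arm.snapshot(name): name is "side" or "top" or "wrist"; returns the picture (420x560x3 uint8, red, green, blue); there is no depth.
- arm.get_calibration(name): a dict with "intrinsics" (3x3 intrinsics, pixels), "cam_to_world" (4x4, takes a point from camera to world coordinates). Camera axes: x right, y down, z forward; pixel columns grow to the right and rows downward; lengths in m; the calibration is good to about 2 mm. The wrist camera is an equidistant fisheye: a pixel r from the principal point sees the ray r / f radians off the axis. A picture is of the moment at which its call begins: read the wrist's pose just before it. get_calibration takes no time and is no camera call; for the wrist camera it gives the pose at the moment of the call.
A pose or a line that the arm cannot do raises arm.Unreachable and nothing moves.
- arm.sign_off(): hands the job in; it is judged then, once.
Readings, each from a call of its own:
- arm.current_t(): time.
- arm.current_joint_positions(): joint angles.
- arm.current_dq(): joint speeds.
- arm.current_tau(): joint torques, N m.
- arm.current_ee_pos(): TCP position.
- arm.current_tool_rot(): TCP orientation.
- arm.current_force(): force on the tool from outside, world axes, zero at the start.
- arm.current_torque(): the same for the moment, N m.
- arm.current_width(): finger opening in m.
- arm.current_grasp_force(): force on a finger pad.
Only numpy, scipy, OpenCV 4.12 (cv2) and the standard library are available. Lean on these libraries where they do the work, as an engineer would, in place of code of your own. Each camera call takes 0.05 s, during which the arm holds its last target. There are 200 camera calls.

TASK

Take the cutlery basket with the roller hook, hang its wheel gently on the open upper end of the sloped rail and run it by hand, wheel on the rail, under the keeper strip until it is past the sprung latch and the latch has come up again; only then, still in the upper half of the run and with the wheel lying on the rail, let it go so that it rolls by itself, and check that it has come right down to the stop. Do not bear hard on the rail while putting it on (stay below about 1 kg of push), do not tip the basket, and leave everything else on the counter where it stands.

Things in the scene. Friction and masses are not known exactly. Their poses are not given: they have to be found in the camera images.
- grip (a point): Centre of the hanger's black plastic grip, a block 20 mm (its x) by 34 (y) by 36 high; grasp here. The hanger, 0.4 to 0.6 kg, is one stiff piece standing on the counter: perforated steel cutlery basket 86 mm wide, 71 tall, base 234 mm below this point, a steel hook rising from it with a white wheel at the top, the grip above. Axes: x along the axle, y the way it rolls, z up.
- axle (a point): Centre of the hanger's grooved wheel, 56 mm straight below the grip's centre. Tread 24 mm across, groove 13 mm wide between flanges 36 mm across, 22 mm wide overall. It turns freely. Lying on the rail, its centre is 12 mm over the bar's top edge.
- hook_foot (a point): Top of the hook's foot, 90 mm below the wheel's tread, right under the wheel; the spoons reach no higher. Seen along y the hook is a C with its mouth open to +x: wheel above, this foot below, between them on the -x side a 4 mm thick, 26 mm wide upright, 14 to 18 mm off centre. The rail's bar comes into this mouth.
- rail_low (a point): Fixed point of the gravity rail: middle of the bar's top edge where the wheel lies at the stop, a rubber-faced plate. Axes: y level, along the rail to its open upper end; x level, across, to the side of posts and brackets; z up. Bar: steel flat on edge, 8 mm thick, 30 deep, 370 mm long from here up. Its pitch turns about this point, 4 to 12 degrees, set anew each day, not measured: feel for it.
- rail_open (a point): Point fixed to the stand (axes as rail_low) over the open end, 325 mm along y from rail_low, at the middle of the heights the bar's top edge can have here; the bar is up to 24 mm higher or lower. Here, 300 to 370 mm along, nothing is over the bar: bring the hook's mouth round the bar from the -x side (clear), flanges above it, then lower. The bar is on rubber mounts: 1 mm per 10 N.
- keeper_mouth (a point): Mouth of the keeper strip, about (it tilts with the bar), 285 mm along y from rail_low. The strip, 3 mm steel, runs from here to the stop over the side x = +3 to +27 mm of the bar, underside 33 mm and top 37 mm over the bar's edge, flared mouth to 40 mm: the wheel passes under it with 3 mm to spare, the grip 10 mm above it. Keep the fingers no lower than the grip's underside.
- posts (a point): Top of the post by the open end, on the far (+x) side of the bar; a black-headed screw stands on it to 0.31 m above the counter. The second post is 270 mm towards the stop, the same distance off. Posts 30 mm square, the nearer faces 100 mm from the bar, brackets between bar and posts below the bar's edge. Past the latch and let go, the hanger rolls to the stop in 1 to 8 s and swings a little.
- latch (a joint): One-way latch on the +x side of the bar (rad): 0 up, about 0.3 pressed right down. A dark ramp from its pivot, 285 mm from rail_low, rising to a nose 9 mm over the bar at 232 mm. The wheel's flange rides it down: up to about 6 N downward, 3 to 6 N of push along the rail. It springs up behind the wheel when the wheel's centre has come to about 205 mm from rail_low; short of it a loose hanger stops.
- bowl_stack: Stack of dark glass bowls, 124 mm wide, 109 mm high; leave it. Origin at its base, as for all below.
- plain_basket: Cutlery basket with no hook or wheel, 86 mm wide, 85 mm high, spoons standing to 125 mm; leave it.
- small_bowls: Two small dark bowls, 104 mm wide, 63 mm high; leave them.
- plate_stack: Stack of dark plates, 150 mm wide, 76 mm high; leave it.
- mug: White mug, 80 mm wide, 90 mm high; leave it.
- spray: White bottle with a blue cap, 68 mm wide, 170 mm high; leave it.
- ladle: Steel serving spoon, 240 mm long, lying; leave it.

How it is judged:
By the outcome, as a careful person would: the job done as asked, in the order asked, and still so for the second after the job is handed in, with the robot touching nothing.
It also fails if it takes over 72 s, if anything falls off the work surface, if the arm or the gripper's body presses on something with over 40 N, if the wrist force passes 120 N, or if a joint passes its speed limit or range.

## Working session

There is one attempt and no reset: what is moved stays moved. The work goes in short steps, each a Python script; the robot and the scene stay as the last script left them, time stands still between calls to the robot, and variables do not carry over. Pictures are saved under pics/ and viewed, at most 10 in all, crops included, and the job is handed in when it is done.

```bash
mkdir -p pics; cat > h.py <<'E'
from rig import arm
import numpy as np, cv2, json
def snap(n,f):
    c=arm.get_calibration(n); im=arm.snapshot(n); cv2.imwrite('pics/'+f+'.png',im[:,:,::-1]); 
    np.savez('pics/'+f+'.npz',K=c['intrinsics'],T=c['cam_to_world']); return im
def ray(f,u,v,fish=False):
    d=np.load('pics/'+f+'.npz');K,T=d['K'],d['T']
    x=(u-K[0,2])/K[0,0];y=(v-K[1,2])/K[1,1]
    if fish:
        r=np.hypot(x,y); s=np.sin(r)/r if r>1e-9 else 1; r3=np.array([x*s,y*s,np.cos(r)])
    else: r3=np.array([x,y,1.])
    r3=T[:3,:3]@r3; return T[:3,3],r3/np.linalg.norm(r3)
def tri(*rays):
    A=sum(np.eye(3)-np.outer(d,d) for o,d in rays); b=sum((np.eye(3)-np.outer(d,d))@o for o,d in rays)
    p=np.linalg.solve(A,b); e=[np.linalg.norm((np.eye(3)-np.outer(d,d))@(p-o)) for o,d in rays]; return p,e
E
python3 - <<'E'
from h import *
for n in('side','top','wrist'):
    snap(n,n+'0'); d=np.load(f'pics/{n}0.npz'); print(n,d['K'].round(1).tolist(),d['T'].round(3).tolist())
a,b=[cv2.imread(f'pics/{n}0.png') for n in('side','top')]
print(arm.current_tool_rot(),arm.grip_depth,arm.current_t())
E
```

```text
side [[480.1, 0.0, 287.6], [0.0, 480.1, 207.0], [0.0, 0.0, 1.0]] [[-0.698, -0.495, 0.517, -0.127], [-0.716, 0.464, -0.522, 0.681], [0.019, -0.735, -0.678, 1.018], [0.0, 0.0, 0.0, 1.0]]
top [[476.4, 0.0, 279.7], [0.0, 476.4, 214.0], [0.0, 0.0, 1.0]] [[-0.025, -0.997, 0.076, 0.391], [-1.0, 0.024, -0.013, 0.034], [0.011, -0.076, -0.997, 1.522], [0.0, 0.0, 0.0, 1.0]]
wrist [[325.2, 0.0, 279.5], [0.0, 325.2, 211.3], [0.0, 0.0, 1.0]] [[0.277, -0.92, -0.277, 0.252], [-0.961, -0.266, -0.079, -0.578], [-0.001, 0.288, -0.958, 0.384], [0.0, 0.0, 0.0, 1.0]]
[[ 9.60555230e-01  2.78089218e-01 -1.91271476e-04]
 [ 2.78089275e-01 -9.60554803e-01  9.08666708e-04]
 [ 6.89636797e-05 -9.26015105e-04 -9.99999569e-01]] 0.0188 0.15
```

View pics/side0.png

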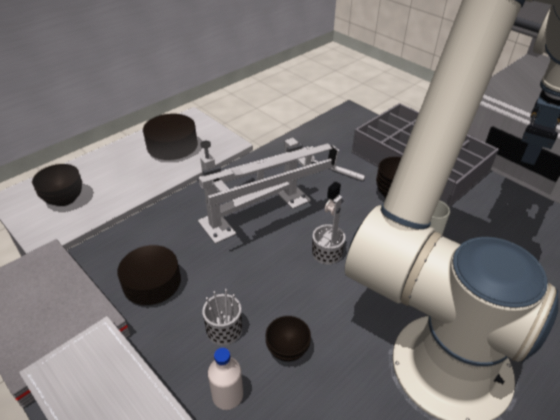

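View pics/top0.png

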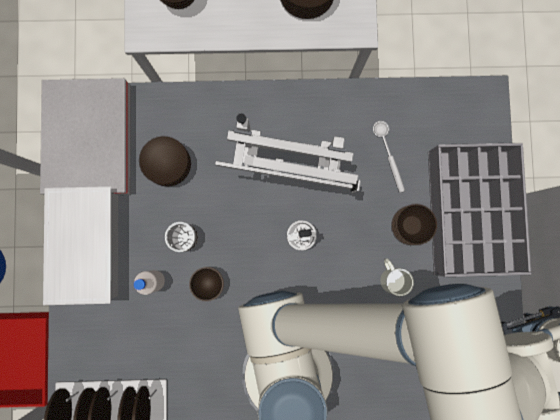

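The side view shows the hanger, with its grip at about (334,188), and the rail with its screw at about (206,145). In the top view the open end of the rail is at about (216,164), the stop at (357,185), the grip at (305,234) and the screw at (241,118). Next I enlarge both.

```bash
python3 - <<'E'
import cv2,numpy as np
a=cv2.imread('pics/side0.png');b=cv2.imread('pics/top0.png')
r=lambda i,x,y,w,h,s:cv2.resize(i[y:y+h,x:x+w],None,fx=s,fy=s,interpolation=cv2.INTER_CUBIC)
# side: 190..375 x 130..265 ; top 205..375 x 105..255
cv2.imwrite('pics/c1.png',r(a,190,130,190,140,4)); cv2.imwrite('pics/c2.png',r(b,205,105,170,148,4))
E
```

```text
(no output)
```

View pics/c1.png

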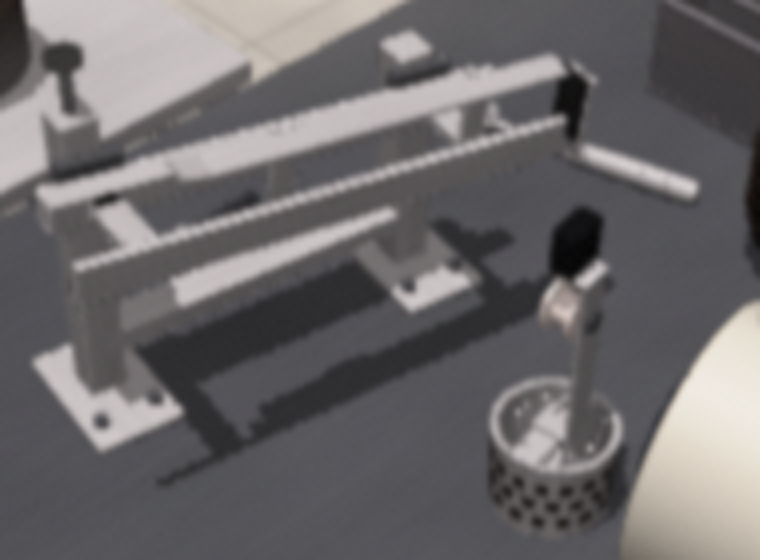

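View pics/c2.png

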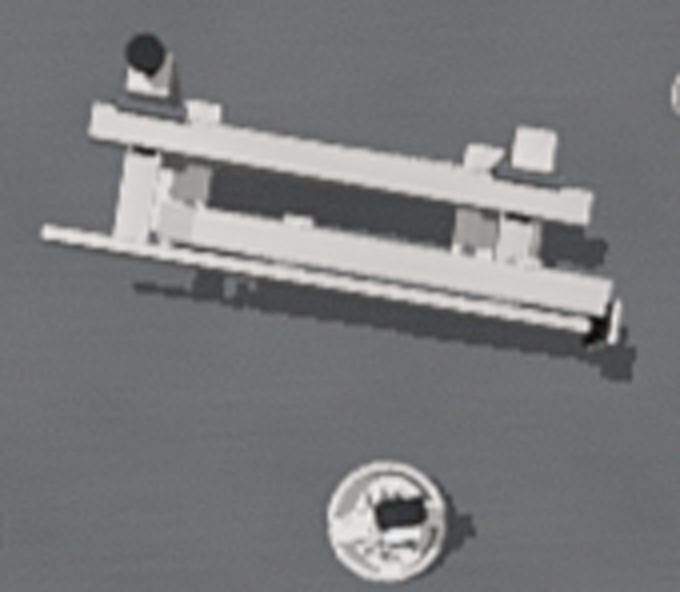

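The crops give these full-frame pixels. Side: bar open end (210,196.7), bar at stop (330.5,160.5), grip centre (334,191.2). Top: bar open end (215.5,163.2), bar at stop (352,186.2), grip top (305.2,233). The hanger's upright is on its robot side, so the mouth faces the rail.

```bash
python3 - <<'E'
from h import *
S=lambda x,y:ray('side0',190+(x-1.5)/4,130+(y-1.5)/4)
T=lambda x,y:ray('top0',205+(x-1.5)/4,105+(y-1.5)/4)
P={}
for n,s,t in[('grip',(576,245),(401,510)),('open',(80,267),(42,233)),('low',(562,122),(588,326)),('screwtop',(62,55),(146,52)),('wheel',(555,303),(390,522)),('keepermouth',(170,168),(163,213)),('keepfar',(560,65),(612,285)),('post2',(406,45),(535,148))]:
    P[n],e=tri(S(*s),T(*t)); print(n,P[n].round(4),np.round(e,4))
d=P['open']-P['low'];print(np.linalg.norm(d[:2]),np.degrees(np.arctan2(d[2],np.hypot(*d[:2]))),np.degrees(np.arctan2(-d[0],d[1])))
E
```

```text
grip [ 0.4375 -0.0506  0.2307] [0.0012 0.0012]
open [0.6327 0.1894 0.2314] [0.0014 0.0014]
low [ 0.5674 -0.1893  0.1835] [0.0001 0.0001]
screwtop [0.7394 0.1128 0.2975] [0.0001 0.0001]
wheel [ 0.4353 -0.0419  0.1875] [0.0045 0.0045]
keepermouth [0.6408 0.1064 0.2589] [0.0007 0.0007]
keepfar [ 0.5892 -0.2034  0.2154] [0.0027 0.0027]
post2 [ 0.6915 -0.1532  0.2039] [0.0001 0.0001]
0.384290866363317 7.097203301152268 -9.78330686992438
```

```bash
cat >> h.py <<'E'
def R(yaw,flip=False):
    # yaw: angle of hanger/rail frame about z; tool y along frame x, tool z down
    c,s=np.cos(yaw),np.sin(yaw); k=-1 if flip else 1
    return np.array([[-s*k,c*k,0],[c*k,s*k,0],[0,0,-1.]])
E
python3 - <<'E'
from h import *
for fl in(False,True):
    for y in(9,0,-10):
        for p in((.4375,-.05,.3),(.62,.135,.35),(.595,-.02,.3)): 
            q=arm.solve_ik(p,R(np.radians(y),fl)); print(fl,y,p,None if q is None else np.round(q))
r=R(np.radians(-10))
arm.move_to((.46,-.12,.40),r); arm.sleep(.2); snap('wrist','w1')
arm.move_to((.52,.02,.42),r); arm.sleep(.2); snap('wrist','w2'); print(arm.current_t(),arm.current_force())
a,b=cv2.imread('pics/w1.png'),cv2.imread('pics/w2.png')
E
```

```text
False 9 (0.4375, -0.05, 0.3) [-14.   8.  94.  -0.  78. -23.]
False 9 (0.62, 0.135, 0.35) [ 7. 24. 63. -0. 93. -2.]
False 9 (0.595, -0.02, 0.3) [ -8.  22.  74.  -0.  84. -17.]
False 0 (0.4375, -0.05, 0.3) [-14.   8.  94.  -0.  78. -14.]
False 0 (0.62, 0.135, 0.35) [ 7. 24. 63. -0. 93.  7.]
False 0 (0.595, -0.02, 0.3) [-8. 22. 74. -0. 84. -8.]
False -10 (0.4375, -0.05, 0.3) [-14.   8.  94.  -0.  78.  -4.]
False -10 (0.62, 0.135, 0.35) [ 7. 24. 63. -0. 93. 17.]
False -10 (0.595, -0.02, 0.3) [-8. 22. 74. -0. 84.  2.]
True 9 (0.4375, -0.05, 0.3) [-14.   8.  94.  -0.  78. 157.]
True 9 (0.62, 0.135, 0.35) None
True 9 (0.595, -0.02, 0.3) [ -8.  22.  74.  -0.  84. 163.]
True 0 (0.4375, -0.05, 0.3) [-14.   8.  94.  -0.  78. 166.]
True 0 (0.62, 0.135, 0.35) [   7.   24.   63.   -0.   93. -173.]
True 0 (0.595, -0.02, 0.3) [ -8.  22.  74.  -0.  84. 172.]
True -10 (0.4375, -0.05, 0.3) [-14.   8.  94.  -0.  78. 176.]
True -10 (0.62, 0.135, 0.35) [   7.   24.   63.   -0.   93. -163.]
True -10 (0.595, -0.02, 0.3) None
3.425 [ 0.2841476   0.80005138 -0.0931175 ]
```

View pics/w1.png

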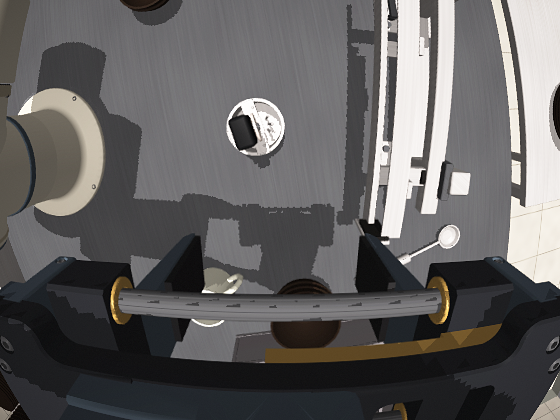

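View pics/w2.png

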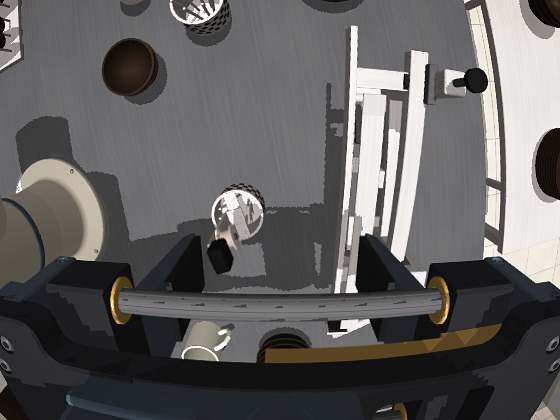

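w1: the grip's top face is at about (243,133), the stop end of the bar at about (372,222). w2: the grip is at about (221,258), the open end of the bar at (352,27), the screw at (478,81). I enlarge these details in one composite.

```bash
python3 - <<'E'
import cv2,numpy as np
a=cv2.imread('pics/w1.png');b=cv2.imread('pics/w2.png')
f=lambda i,x,y,s=40:cv2.resize(i[y:y+s,x:x+s],(296,296),interpolation=cv2.INTER_CUBIC)
cv2.imwrite('pics/c3.png',np.vstack([np.hstack([f(a,223,112),f(b,201,234)]),np.hstack([f(a,355,205),f(b,335,18)])]))
E
```

```text
(no output)
```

View pics/c3.png

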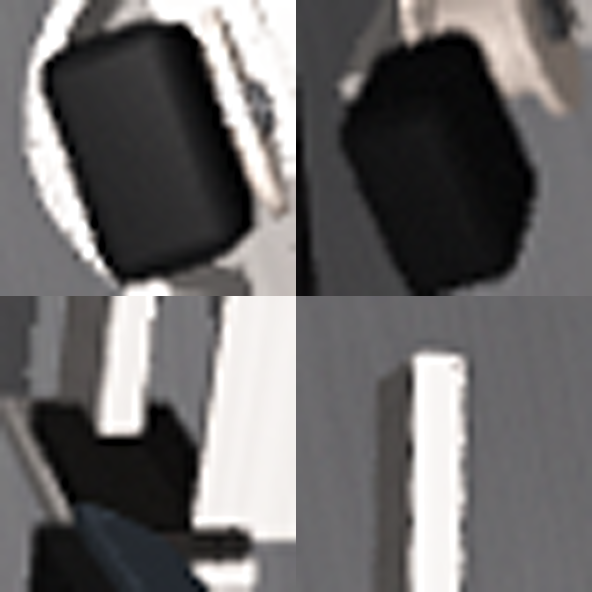

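```bash
python3 - <<'E'
from h import *
k=7.4
def w(f,x0,y0,p): return ray(f,x0+p[0]/k-.43,y0+p[1]/k-.43,True)
C={}
for n,p,q in[('TL',(45,70),(49,130)),('BL',(120,278),(116,290)),('BR',(208,240),(217,268)),('TR',(165,33),(151,107))]:
    C[n],e=tri(w('w1',223,112,p),w('w2',201,234,q)); print(n,C[n].round(4),np.round(e,4))
c=sum(C.values())/4; print('gripTop',c); 
v=C['TL']-C['BL']; print('len',np.linalg.norm(v),'yaw',np.degrees(np.arctan2(-v[0],v[1])))
v=C['TR']-C['BR']; print('len',np.linalg.norm(v),'yaw',np.degrees(np.arctan2(-v[0],v[1])))
print('top0 ray at z', [ (o+d*(c[2]-o[2])/d[2]).round(4) for o,d in [ray('top0',205+399.5/4,105+509/4)]])
# rail: open end mid edge
S=lambda x,y:ray('side0',190+(x-1.5)/4,130+(y-1.5)/4); T=lambda x,y:ray('top0',205+(x-1.5)/4,105+(y-1.5)/4)
ro,e=tri(S(80,267),T(42,233),w('w2',335,18,(439-296,354-296))); print('open',ro.round(4),np.round(e,4))
for z in(.225,.230,.235):
    o,d=w('w2',335,18,(439-296,354-296)); print('open',(o+d*(z-o[2])/d[2]).round(4))
rl,e=tri(S(562,122),T(588,326),w('w1',355,205,(121,436-296))); print('low',rl.round(4),np.round(e,4))
for z in(.18,.19):
    o,d=w('w1',355,205,(121,436-296)); print((o+d*(z-o[2])/d[2]).round(4))
v=ro-rl; print(np.hypot(*v[:2]),np.degrees(np.arctan2(-v[0],v[1])),np.degrees(np.arctan2(v[2],np.hypot(*v[:2]))))
# screw
p,e=tri(S(62,55),T(146,52),ray('w2',478,79,True)); print('screw',p.round(4),np.round(e,4))
E
```

```text
TL [ 0.4239 -0.0356  0.2472] [0. 0.]
BL [ 0.428  -0.0651  0.2473] [0.0004 0.0004]
BR [ 0.4429 -0.0632  0.2467] [0.002 0.002]
TR [ 0.441  -0.034   0.2477] [0.0004 0.0004]
gripTop [ 0.43395726 -0.04946487  0.24723587]
len 0.029770114542575037 yaw 7.931683956519193
len 0.02922681204972959 yaw 3.7516121174818156
top0 ray at z [array([ 0.4374, -0.0488,  0.2472])]
open [0.6331 0.1894 0.2313] [0.0016 0.0012 0.0006]
open [0.6354 0.1912 0.225 ]
open [0.634  0.1899 0.23  ]
open [0.6326 0.1887 0.235 ]
low [ 0.5673 -0.1902  0.1836] [0.0009 0.0008 0.0016]
[ 0.5677 -0.1932  0.18  ]
[ 0.5653 -0.1893  0.19  ]
0.38525130543744807 -9.833480387184755 7.062424403545631
screw [0.7391 0.1132 0.2978] [0.0003 0.0005 0.0007]
```

The points check out: the bar is 385 mm from stop face to open end (370 + 18 expected), yaw −9.8°, pitch about 7°. The grip is at (0.435, −0.049), with its top at about 0.25. Now I grasp and lift.

```bash
python3 - <<'E'
from h import *
r=R(np.radians(6.5))
arm.move_to((.4355,-.0492,.29),r); arm.move_l((.4355,-.0492,.2168),r,feed=.1)
f0=arm.current_force(); arm.grip(0.0); print(f0,arm.current_width(),arm.current_grasp_force(),arm.current_force())
arm.move_l((.4355,-.0492,.245),feed=.05); arm.sleep(.3); print(arm.current_force(),arm.current_torque(),arm.current_t())
arm.move_l((.4355,-.0492,.315),feed=.15)
y=np.radians(-9.83); u=np.array([-np.sin(y),np.cos(y)]); x=np.array([u[1],-u[0]]); low=np.array([.6331,.1894])-.367*u
p=low+.338*u-.09*x; print(p)
arm.move_l((*p,.315),R(y),feed=.15); arm.sleep(.3)
print(arm.current_force(),arm.current_torque(),arm.current_width(),arm.current_t())
snap('wrist','w3');snap('side','s3')
a=cv2.imread('pics/w3.png');b=cv2.imread('pics/s3.png')
cv2.imwrite('pics/c4.png',np.vstack([a[150:420,100:460],cv2.resize(b[80:280,120:400],(360,257))]))
E
```

```text
[-0.00361152  0.29487809  0.24804514] 0.019885241251897435 29.97365266084671 [ 0.21190066  1.34904128 -0.19434005]
[-0.06160248 -0.67841513 -5.89467831] [-0.0279884  -0.13793956 -0.00108493] 7.125
[0.53947028 0.17619105]
[ 0.53987882 -0.21314374 -5.69075227] [-0.08186028 -0.08937116 -0.01710307] 0.020135593871422892 9.85
```

View pics/c4.png

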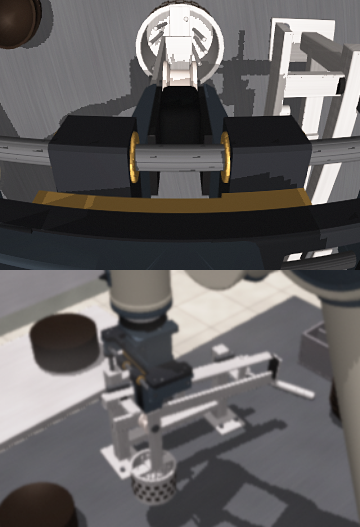

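The hanger is held upright clear of everything on the −x side of the bar. Next: bring the mouth round the bar and lower by feel.

```bash
cat >> h.py <<'E'
Y=np.radians(-9.83); U=np.array([-np.sin(Y),np.cos(Y)]); X=np.array([U[1],-U[0]]); LOW=np.array([.6331,.1894])-.367*U
def P(s,x,z): return np.array([*(LOW+s*U+x*X),z])
def F():
    f=np.mean([(arm.sleep(.01),arm.current_force())[1] for _ in range(4)],0); return np.array([f[:2]@X,f[:2]@U,f[2]])
E
python3 - <<'E'
from h import *
arm.move_l(P(.338,0,.315),feed=.15); arm.move_l(P(.338,0,.294),feed=.1); arm.sleep(.3)
b=F(); np.save('b.npy',b); print('base',b)
z=.294
while z>.270:
    z-=.0007; arm.move_l(P(.338,0,z),feed=.02); f=F()-b
    if abs(f[2])>.4: print(round(z,4),f.round(2))
    if f[2]>2.2 or np.hypot(*f[:2])>4: break
np.save('z.npy',z)
# lateral feel
for dx in(.001,.002,.003,0,-.001,-.002,-.003,0):
    arm.move_l(P(.338,dx,z),feed=.02); f=F()-b; print(dx,f.round(2))
print(arm.current_t(),arm.current_ee_pos())
E
```

```text
base [-0.08552454 -0.01863366 -5.55174694]
0.2891 [ 0.1   0.14 -0.51]
0.2779 [ 0.42 -0.11  0.63]
0.2772 [ 0.32 -0.1   3.72]
0.001 [-3.46 -0.55  5.93]
0.002 [-4.58 -0.28  5.9 ]
0.003 [-3.66 -0.77  5.82]
0 [ 3.01 -0.16  3.89]
-0.001 [3.29 0.01 5.03]
-0.002 [ 3.73 -0.81  4.93]
-0.003 [ 7.99 -0.7   4.31]
0 [-3.67 -1.05  7.89]
20.5583 [0.62745594 0.16087366 0.27700484]
```

```bash
python3 - <<'E'
from h import *
b=np.load('b.npy'); z=.2777
for dx in(0,.002,.003,.004,.005,.003,0.001,-.001,-.002,-.003,-.0035,.0005):
    arm.move_l(P(.338,dx,z),feed=.03); f=F()-b; print(dx,f.round(2))
    
print(arm.current_t(),arm.current_ee_pos())
E
```

```text
0 [-2.78 -1.12  3.91]
0.002 [-1.08 -0.49  2.89]
0.003 [-0.65 -0.51  2.75]
0.004 [-5.2  -0.15  3.69]
0.005 [-8.87 -0.24  4.51]
0.003 [-1.27 -0.25  1.56]
0.001 [ 1.51 -0.36  1.27]
-0.001 [ 0.4  -0.04  1.89]
-0.002 [ 1.93 -0.27  1.85]
-0.003 [ 6.17 -0.49  0.56]
-0.0035 [ 8.1  -0.01 -0.4 ]
0.0005 [1.58 0.06 2.54]
23.9917 [0.62867109 0.16073372 0.27766761]
```

The force walls at +3.3 and −2.3 mm show that the wheel is in the groove, so I centre at +0.5 mm. Now I run it down with light force following.

```bash
python3 - <<'E'
from h import *
b=np.load('b.npy'); z=.2777; s=.338; dx=.0005; t=.124; L=[]
while s>.1985:
    h=.004 if s>.22 else .003
    s-=h; z-=h*t; arm.move_l(P(s,dx,z),feed=.04); f=F()-b; L.append((s,z,dx,*f))
    if f[2]>12 or abs(f[1])>12: print('ABORT');break
    tgt=5. if .206<s<.288 else 2.5
    z-=np.clip((tgt-f[2])*.00013,-.0006,.0006); dx+=np.clip(.00012*f[0],-.0004,.0004)
np.save('st.npy',[s,z,dx]); np.set_printoptions(suppress=True,linewidth=120)
print(np.array(L)*[1e3,1e3,1e3,1,1,1]@np.eye(6).round() if 0 else (np.array(L)*[1e3,1e3,1e3,1,1,1]).round(1))
print(arm.current_t(),arm.current_torque(),arm.current_width())
snap('side','s4');snap('wrist','w4')
a=cv2.imread('pics/w4.png');c=cv2.imread('pics/s4.png')
cv2.imwrite('pics/c5.png',np.hstack([a[130:420,150:450],cv2.resize(c[110:255,170:360],(500,382))[:290]]))
E
```

```text
[[334.  277.2   0.5   1.8  -0.5   2.2]
 [330.  276.7   0.7   0.4  -0.8   3.3]
 [326.  276.3   0.8  -0.4  -0.5   3.4]
 [322.  275.9   0.7  -0.5  -0.6   2.8]
 [318.  275.4   0.7  -0.1  -0.1   2.6]
 [314.  275.    0.6  -0.3  -0.3   2.6]
 [310.  274.5   0.6   0.1  -0.8   2.9]
 [306.  274.    0.6   0.3  -0.4   2.9]
 [302.  273.6   0.7  -0.1  -0.2   2.6]
 [298.  273.1   0.6   0.2  -0.4   3.4]
 [294.  272.7   0.7   0.2  -0.4   3. ]
 [290.  272.3   0.7  -0.   -0.2   3.2]
 [286.  271.9   0.7  -0.5  -0.6   2.9]
 [282.  271.1   0.6  -0.2  -0.9   4.2]
 [278.  270.5   0.6  -0.   -0.8   5.5]
 [274.  270.1   0.6   0.1  -0.2   6. ]
 [270.  269.7   0.6   0.    1.5   7. ]
 [266.  269.5   0.6   0.1   0.9   7.6]
 [262.  269.3   0.6   0.6   0.3   7.4]
 [258.  269.1   0.7   0.1   0.7   6.6]
 [254.  268.8   0.7   0.1   0.6   6.6]
 [250.  268.6   0.7  -0.    0.2   5.7]
 [246.  268.1   0.7  -0.    0.2   5.6]
 [242.  267.7   0.7   0.2  -0.1   5. ]
 [238.  267.2   0.7   0.1   0.    5.3]
 [234.  266.8   0.7   0.    0.6   4.6]
 [230.  266.2   0.7   0.3  -0.3   4.6]
 [226.  265.7   0.8  -0.   -1.7   4.8]
 [222.  265.1   0.8   0.6  -3.3   4.8]
 [218.  264.6   0.8  -0.1  -6.    4.7]
 [215.  264.2   0.8   0.3  -5.5   2.4]
 [212.  263.5   0.9  -0.8  -1.1   4.4]
 [209.  263.    0.8  -0.9  -0.7   5.1]
 [206.  262.7   0.7  -0.1  -0.8   5.1]
 [203.  262.7   0.7   1.1  -0.6   3.5]
 [200.  262.4   0.8   0.5  -0.7   3. ]
 [197.  262.1   0.8  -0.2  -0.2   2.7]]
34.475 [-0.08546212 -0.03715467  0.00169282] 0.01993115732863189
```

View pics/c5.png

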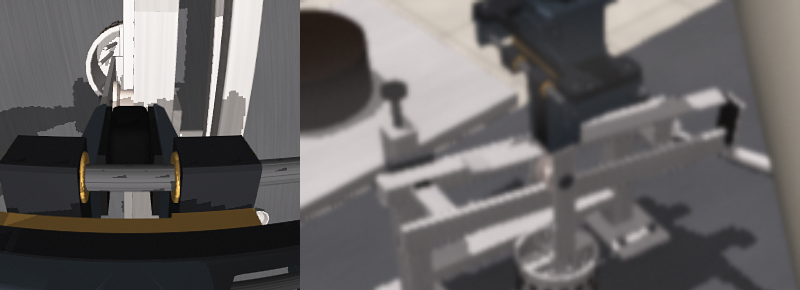

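The wheel sits on the bar under the keeper. The latch force snapped through at s≈215 mm, and there is no along-rail force at 197 mm, so the latch is free behind the wheel. I release here.

```bash
python3 - <<'E'
from h import *
s,z,dx=np.load('st.npy')
arm.grip(.09); arm.sleep(.5); arm.move_l(P(s,dx,z+.09),feed=.1); print(arm.current_t(),arm.current_force())
arm.sleep(6); arm.move_l(P(s,-.15,z+.12),feed=.2); snap('side','s5'); snap('top','t5'); arm.sleep(1);snap('side','s6'); print(arm.current_t())
a,b,c=[cv2.imread(f'pics/{n}.png') for n in('s5','s6','t5')]
print('motion',np.abs(a.astype(int)-b).max())
cv2.imwrite('pics/c6.png',np.hstack([cv2.resize(b[110:270,190:390],(440,352)),cv2.resize(c[105:265,205:370],(360,352))]))
E
```

```text
37.2583 [ 0.35916371  0.11344369 -0.30448086]
45.325
motion 72
```

View pics/c6.png

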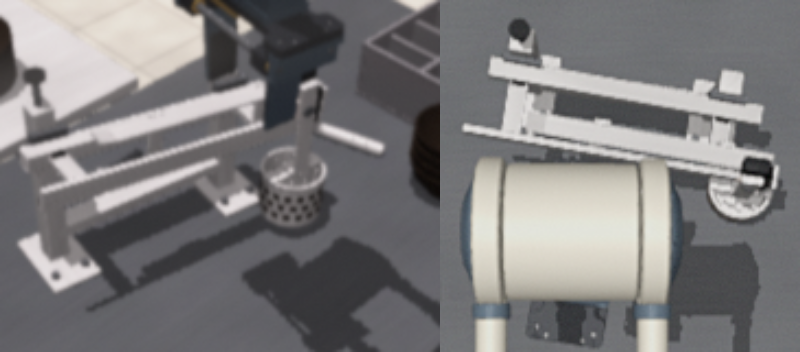

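The hanger is at the stop, its grip at about (350,181) in the top picture, with the basket hanging below. I check the position numerically and that it is still, then hand in.

```bash
python3 - <<'E'
from h import *
o,d=ray('t5',350.4,180.9); p=o+d*(.27-o[2])/d[2]; print('s',(p[:2]-LOW)@U,'x',(p[:2]-LOW)@X)
arm.sleep(4); ims=[]
for i in range(3): ims.append(arm.snapshot('side').astype(int)); arm.sleep(.35)
roi=lambda a,b:np.abs(a-b)[110:270,190:390].max()
print(roi(ims[0],ims[1]),roi(ims[1],ims[2]),arm.current_t())
print(arm.sign_off())
E
```

```text
s 1.6353633988482606e-06 x -0.000454764983390655
61 60 50.525
the job is handed in; nothing more can be done
None
```

The basket hangs at the stop: in the top view the grip is within about 1 mm of the rest position. I let it go about 197 mm up the rail, past the latch. That the latch came up again I judged from the push along the rail rising and then vanishing at about 215 mm, not from seeing it. The push on the rail while putting it on stayed below 8 N. The last pictures still differed a little around the hanger, either a slight swing or camera noise, when I handed the job in at 50.5 s.

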